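# Set the sliding stop of a bracelet packing jig to the flagged notch

## Task

The packing jig's blue sliding stop is to be set to the size marked by the green flag. Pinch its red release lever against the black post and keep it squeezed while you slide the stop along its rail, so that the brass tooth drops into no notch on the way; then let go with the tooth fully home in the notch at the green flag, feeling for the notch if need be. Squeeze and slide gently, without forcing the lever or the tooth, and leave the bangles and boxes around the jig where they are.

Things in the scene. Friction and masses are not known exactly. Their poses are not given: they have to be found in the camera images.
- jig: grey bed 200 x 260 x 10 mm, fixed; origin at the centre of its underside; y runs along the steel rail (16 mm wide, 12 mm high, at x = -20 mm); x points from the notched strip across the rail to the wooden fence (ledge 32 mm above the table along the +x edge)
- strip (a point): nominal middle of the strip's top, 30 mm above the table. Steel strip along the rail, 26 mm wide: a parking gap 25 mm wide at about y = 0 and four notches 11 mm wide, 12 mm deep near y = -60, -32, 32, 60 mm from here. They are unevenly cut and the strip was screwed on by hand, so each notch lies an unknown 3 to 9 mm to one side or the other of these places; this point does not show it
- carriage (a joint): position of the blue stop along the jig's +y, m; 0 at the jig's centre, travel -0.078 to 0.078; about 2 N of rail friction. Starts in the parking gap. The blue block is 44 x 44 mm, its top 40 mm above the table, and carries a steel blade to +x, 8 mm thick, reaching 88 mm from the rail line, 44 mm above the table
- squeeze (a point): the place to pinch: a point on the carriage over the rail, 2 mm to +x of the rail line, 88 mm above the table. With the lever fully squeezed it lies midway between the outer faces of the red bar and the black post; the carriage's y position is this point's y in the jig's frame
- lever (a joint): angle of the release lever, rad: 0 = let go with the tooth fully home in a notch; about 0.21 = the tooth rests on top of the strip between notches; above 0.23 = the tooth is clear of the strip; 0.36 = fully squeezed, against its stop. A spring returns it: about 6 N at the bar from 0, 11 N when fully squeezed
- paddle: red finger piece of the lever, on the -x side of the rail: a round bar 12 mm thick, 26 mm wide along y, on a stem leaning outward; origin on the lever's pivot (14 mm to -x of the rail line, 44 mm above the table; it turns about y). Outer face of bar to outer face of black post: 54 mm at rest, 36 mm fully squeezed. Over about 45 N it bends
- bar (a point): centre of the red bar, 92 mm above the table at rest; it moves about 17 mm to the jig's +x as the lever is squeezed
- post (a point): in the middle of the black post fixed on the carriage facing the red bar, 88 mm above the table: the post is 10 mm thick, 26 mm wide along y, its top 104 mm above the table, its outer (+x) face 20 mm to +x of the rail line; it does not move against the carriage
- pawl: brass arm with a downward tooth, part of the lever, reaching to -x over the notched strip. The tooth is 8 mm wide along y, in line with the middle of the carriage, so a notch leaves 1.5 mm either side; squeezing the lever lifts it. Origin on the lever's pivot. Over about 25 N on the tooth (dragged against a notch wall) it is damaged
- flag_green: green marker, a 12 mm square foot with a round 14 mm knob, 22 mm high, fixed on the -x edge of the bed; origin at its underside, axes as the jig's. It marks the wanted notch (one of the four; white markers mark the others) only roughly: the middle of the notch is 3 to 9 mm along y to one side or the other of it
- gift_box: black flat box 90 x 70 x 28 mm lying beyond the jig's +y end, loose; origin at its underside. Leave it
- bangle_a: gold ring, 66 mm across, 10 mm high, lying beyond the jig's -y end, loose; origin at its underside. Leave it
- bangle_b: gold ring, 62 mm across, 10 mm high, lying beyond the jig's -y end nearer the robot, loose; origin at its underside. Leave it

How it is judged:
On the way, in this order (a step that is already met when the one before it is completed fails the run):
1. the release lever is squeezed so that the tooth is clear, before the stop has been moved (value of joint lever above 0.25 rad and distance of squeeze from where it was at the start of the episode below 0.01 m), for 0.1 s.
2. the stop has been slid to the green flag with the lever still squeezed (value of joint lever above 0.24 rad and y of squeeze in the frame of flag_green between -0.014 and 0.014 m), for 0.1 s.
At the end, for the whole second after the job is handed in: the stop is at rest within 13 mm of the green flag along the rail and the lever is let go with the tooth fully home in the notch there (lever angle under 0.06 rad) (value of joint lever below 0.06 rad and y of squeeze in the frame of flag_green between -0.013 and 0.013 m and velocity of joint carriage between -0.01 and 0.01 m/s); the robot touches nothing.
It fails at once if the tooth drops into a notch on the way, other than the flagged one (lever below 0.15 rad, more than 15 mm from the start and more than 17 mm from the flag) (value of joint lever below 0.15 rad and distance of squeeze from where it was at the start of the episode above 0.015 m and (y of squeeze in the frame of flag_green above 0.017 m or y of squeeze in the frame of flag_green below -0.017 m)).
It fails at once if the red lever is squeezed with more than 45 N (contact force between the fingers and paddle above 45 N).
It fails at once if the tooth is forced with more than 25 N (contact force between pawl and anything else above 25 N).
It fails at once if the gift box or a bangle is moved by more than 20 mm (distance of any of gift_box, bangle_a, bangle_b from where it was at the start of the episode above 0.02 m).
It also fails if it takes over 51 s, if anything falls off the work surface, if the arm or the gripper's body presses on something with over 40 N, if the wrist force passes 120 N, or if a joint passes its speed limit or range.

## Robot

A 6-joint arm with a two-finger parallel gripper is mounted at the origin on the work surface. World frame = base frame: x ahead of the robot, y to its left, z up, the work surface at z = 0. Lengths are in m, angles in rad, forces in N, time in s.
With the tool pointing down it reaches from about 0.325 to 0.775 m from the base axis. Payload 5.5 kg.
Tool frame: the origin (TCP) lies between the finger pads; the fingertips stand 8 mm ahead of it and the grasp point (between the pads) lies 11 mm behind it (tcp_to_tips is the distance from the TCP to the fingertips, in m); z points along the fingers, y is the line along which they close (so a half turn about z gives the same grasp; the last joint's range is limited). The gripper opens to 88 mm and grips with 3 to 60 N. Pads are 20 mm wide; open, the fingers measure 115 mm over their backs; the gripper's body (75 mm by 178 mm) begins 61 mm behind the grasp point.
Start: joints at [1.281, 0.091, 1.231, -0, 1.82, -0.057], TCP at [0.138, 0.584, 0.231] pointing down, gripper open.
Joint ranges: [-2.87, 2.87], [-0.86, 2.18], [0.17, 2.46], [-1.51, 4.65], [0.06, 2.69], [-2.65, 2.65]. Speed limits (rad/s): [2.57, 2.57, 3.01, 3.14, 3.14, 3.14].

## Interface

Orientations are given as a unit quaternion [w, x, y, z].
In Python, from bench import * gives the robot as it stands. Calls block until the motion is done:
- move_to(position, orientation): joint-space move of the TCP to a pose.
- move_l(position, speed=0.15, orientation=None): straight line of the TCP; orientation=None keeps the orientation; speed is the mean speed in m/s.
- movej(angles): joint-space move.
- gripper_open() and close(): open the fingers fully, or close them until they stop; the grip force is fixed at half the most.
- hold(seconds).
- inverse_kinematics(position, orientation): joint angles nearest the present ones, or None.
- state(): the state.
- get_image(name): name is "side" or "top"; returns a dict with "frame" (400x640x3 uint8, blue, green, red), "depth" (400x640 float32, m along the optical axis (not along the pixel's ray), 0 where there is no reading), "camera_matrix" (3x3 intrinsics, pixels), "k1" (the pictures are not rectified: a ray, as slopes to the right and down, at radius r is drawn at 1 + k1 r^2 times it, then the intrinsics apply), "view" (4x4, takes a point from world to camera coordinates). Camera axes: x right, y up, looking along -z (the intrinsics and any distortion apply to the point x, -y, -z); pixel columns grow to the right and rows downward; lengths in m; the calibration is good to about 2 mm. A picture is of the moment at which its call begins.
A pose or a line that the arm cannot do raises IKError and nothing moves.
- job_done(): hands the job in; it is judged then, once.
The state is a dict: "time": time; "joint_pos": joint angles; "dq": joint speeds; "joint_torque": joint torques, N m; "ee_pos": TCP position; "ee_rot": TCP orientation; "ft_force": force on the tool from outside, world axes, zero at the start; "moment": the same for the moment, N m; "finger_gap": finger opening in m; "finger_force": force on a finger pad.
Only numpy, scipy, OpenCV 4.12 (cv2) and the standard library are available. Lean on these libraries where they do the work, as an engineer would, in place of code of your own. Each camera call takes 0.05 s, during which the arm holds its last target. There are 200 camera calls.

## Working session

There is one attempt and no reset: what is moved stays moved. The work goes in short steps, each a Python script; the robot and the scene stay as the last script left them, time stands still between calls to the robot, and variables do not carry over. Pictures are saved under pics/ and viewed, at most 10 in all, crops included, and the job is handed in when it is done.

```bash
mkdir -p pics; ls; cat > h.py <<'E'
from bench import *
import numpy as np, cv2
def snap(n,f):
    im=get_image(n); cv2.imwrite('pics/'+f+'.png',im['frame']); np.savez('pics/'+f+'.npz',**{k:np.array(v) for k,v in im.items()}); return im
def world(im,u,v,z=None):
    K=np.array(im['camera_matrix'],float);k1=float(im['k1']);V=np.array(im['view'],float)
    xd=np.array([(u-K[0,2])/K[0,0],(v-K[1,2])/K[1,1]])
    x=xd.copy()
    for _ in range(20): x=xd/(1+k1*(x@x))
    R=V[:3,:3];t=V[:3,3]; d=R.T@np.array([x[0],-x[1],-1]); c=-R.T@t
    s=float(im['depth'][int(round(v)),int(round(u))]) if z is None else (z-c[2])/d[2]
    return c+s*d
E
python3 - <<'E'
from h import *
s=state();print(s)
for n in('side','top'):
    im=snap(n,n+'0');V=im['view'];print(n,-V[:3,:3].T@V[:3,3],im['k1'],im['camera_matrix'][0])
E
```

```text
pics
{'time': 0.0, 'joint_pos': array([ 1.28132199e+00,  9.18425602e-02,  1.23186795e+00, -1.53855381e-05,
        1.81978229e+00, -5.66887408e-02]), 'dq': array([ 0.00191179, -0.00126814,  0.0003835 , -0.00064488, -0.00038256,
       -0.00049097]), 'joint_torque': array([-4.30368539e-05, -4.46459806e+01, -4.06437922e+01,  6.97661284e-02,
        2.97000655e-02, -1.40237739e-04]), 'ee_pos': array([0.13833504, 0.5835533 , 0.22952674]), 'ee_rot': array([-1.56274355e-04,  1.16131996e-01,  9.93233334e-01, -9.37161898e-04]), 'ft_force': array([-0.35148569,  0.63024472, -0.03286257]), 'moment': array([-0.00918544,  0.0254111 ,  0.04462469]), 'finger_force': 0.0, 'finger_gap': 0.08830836795763979}
side [ 0.25865182 -0.4255326   0.50464531] -0.08069363409718311 [400.32485235   0.         315.29775753]
top [0.50334958 0.04217743 0.76728584] -0.004933084028506135 [363.46032733   0.         322.03374729]
```

View pics/top0.png

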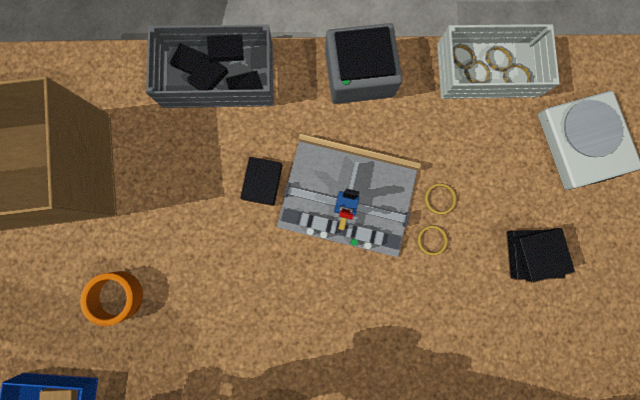

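View pics/side0.png

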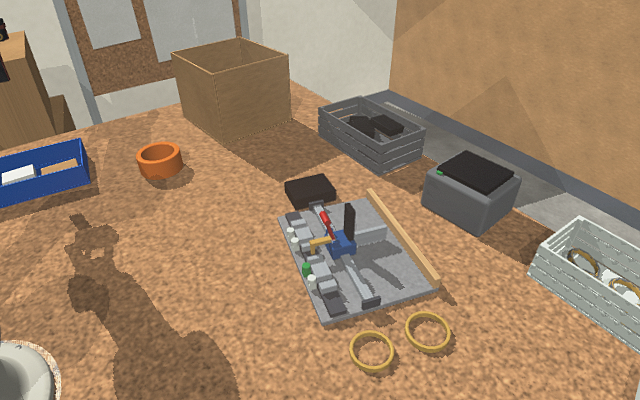

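The top view shows the jig at about (350,195) and the green flag at (353,242). The stop is at (347,203), with bangles to the right and the gift box to the left. I'll zoom in for pixel positions.

```bash
python3 - <<'E'
import cv2
a=cv2.imread('pics/top0.png')[130:260,270:430];cv2.imwrite('pics/c1.png',cv2.resize(a,None,fx=4.6,fy=4.6,interpolation=cv2.INTER_CUBIC)[:600])
a=cv2.imread('pics/side0.png')[185:325,270:445];cv2.imwrite('pics/c2.png',cv2.resize(a,None,fx=4.2,fy=4.2,interpolation=cv2.INTER_CUBIC))
E
```

```text
(no output)
```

View pics/c1.png

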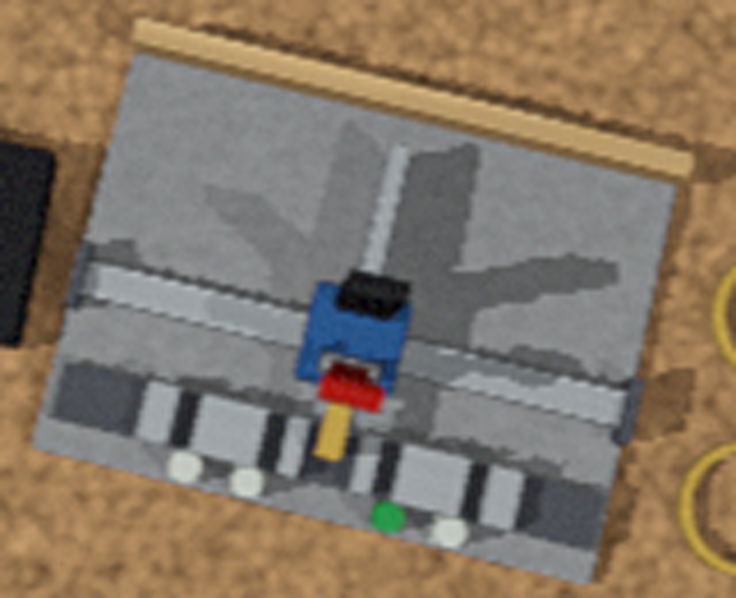

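View pics/c2.png

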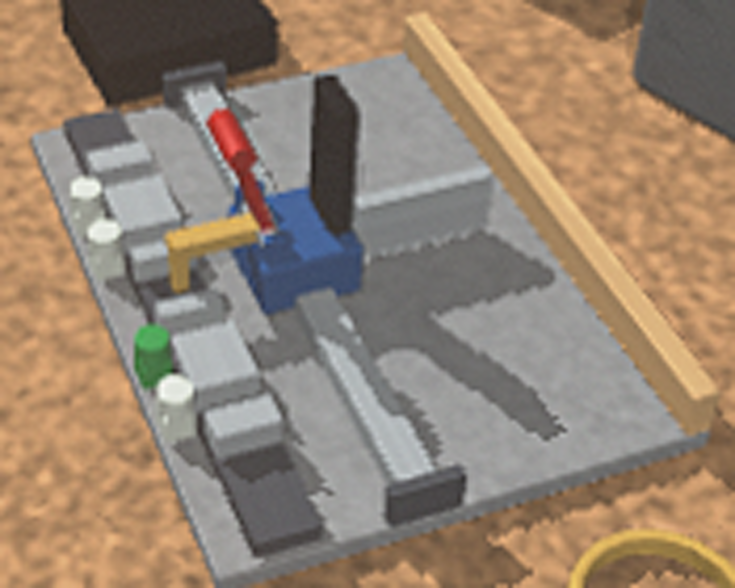

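The crops show four dark notches in the strip. In c1 they are at about (183,418), (272,443), (385,470) and (475,492), and the green flag's knob is at (388,517). The tooth is in the parking gap at about (330,445). Next I'll calculate the jig frame.

```bash
python3 - <<'E'
import numpy as np,cv2
exec(open('h.py').read().split('def snap')[0].replace('from bench import *',''))
src=open('h.py').read(); exec('def world'+src.split('def world')[1])
im=dict(np.load('pics/top0.npz'))
f=lambda u,v,z:world(im,270+(u+.5)/4.6-.5,130+(v+.5)/4.6-.5,z)
BL=f(36,447,.01);BR=f(592,581,.01)
d=BL-BR;print('edge',np.linalg.norm(d));y=d[:2]/np.linalg.norm(d[:2]);x=np.array([y[1],-y[0]])
o=((BL+BR)/2)[:2]+.1*x
print('yaw',np.arctan2(x[1],x[0]),'origin',o)
J=lambda p:np.array([(p[:2]-o)@x,(p[:2]-o)@y,p[2]]).round(4)
for n,a in dict(green=(388,517,.021),w1=(184,466,.021),w2=(246,482,.021),w3=(449,530,.021),bar=(350,388,.098),post=(381,282,.104),tooth=(331,460,.03),
  blade=(401,148,.044),fenceL=(137,22,.032),fenceR=(692,160,.032),stripL=(80,255,.02),
  n1a=(174,417,.03),n1b=(191,421,.03),n2a=(264,440,.03),n2b=(281,444,.03),gA=(304,448,.03),gB=(352,462,.03),n3a=(376,468,.03),n3b=(394,471,.03),n4a=(466,490,.03),n4b=(484,495,.03),sL=(140,408,.03),sR=(521,503,.03)).items(): print(n,J(f(*a)))
for u,v in((350,388),(381,282)): print(world(im,270+u/4.6,130+v/4.6))
E
```

```text
edge 0.25748062091475926
yaw -0.2627667223685062 origin [ 0.59382529 -0.03552446]
green [-0.0937 -0.0316  0.021 ]
w1 [-0.0929  0.0618  0.021 ]
w2 [-0.0934  0.0333  0.021 ]
w3 [-0.093  -0.0593  0.021 ]
bar [-0.0486  0.0033  0.098 ]
post [-0.0047  0.0012  0.104 ]
tooth [-0.0755 -0.0006  0.03  ]
blade [0.0649 0.0014 0.044 ]
fenceL [0.0958 0.1295 0.032 ]
fenceR [ 0.0937 -0.1285  0.032 ]
stripL [-0.0118  0.1298  0.02  ]
n1a [-0.0733  0.071   0.03  ]
n1b [-0.0732  0.0633  0.03  ]
n2a [-0.0738  0.0301  0.03  ]
n2b [-0.0738  0.0224  0.03  ]
gA [-0.0731  0.0122  0.03  ]
gB [-0.0742 -0.0098  0.03  ]
n3a [-0.0743 -0.0207  0.03  ]
n3b [-0.0737 -0.0287  0.03  ]
n4a [-0.0744 -0.0614  0.03  ]
n4b [-0.0747 -0.0696  0.03  ]
sL [-0.0729  0.0865  0.03  ]
sR [-0.0743 -0.0863  0.03  ]
[ 0.54707081 -0.02047079  0.09717893]
[ 0.58908487 -0.03401905  0.10209365]
```

Green notch: centre is at about y = -0.025, with the flag at -0.0316 and the carriage at about 0. So the stop has to slide about 25.5 mm towards -y. I'll approach now.

```bash
cat >> h.py <<'E'
O=np.array([0.59383,-0.03552]);YAW=-0.2628
X=np.array([np.cos(YAW),np.sin(YAW)]);Y=np.array([-X[1],X[0]])
def P(x,y,z): return np.r_[O+x*X+y*Y,z]
def Q(k=0):
    t=(YAW+k*np.pi+np.pi/2)/2; return np.array([0,np.cos(t),np.sin(t),0])
def rep(m=''):
    s=state();p=s['ee_pos'];d=p[:2]-O
    print(m,'t%.2f'%s['time'],'jig',np.round([d@X,d@Y,p[2]],4),'gap%.4f'%s['finger_gap'],'ff%.1f'%s['finger_force'],'F',np.round([s['ft_force'][:2]@X,s['ft_force'][:2]@Y,s['ft_force'][2]],1))
E
python3 - <<'E'
from h import *
p=P(-.018,.0005,.16)
q=[inverse_kinematics(p,Q(k)) for k in(0,1)];print(q)
k=int(np.argmin([9 if a is None else abs(a[5]) for a in q]));print(k)
s=state();move_l(s['ee_pos']+[0,0,.06],.2)
move_to(P(-.018,.0005,.22),Q(k));rep()
move_l(P(-.018,.0005,.14),.1);rep()
snap('side','s1');
a=cv2.imread('pics/s1.png')[60:340,200:500];cv2.imwrite('pics/s1c.png',cv2.resize(a,None,fx=2.1,fy=2.1))
E
```

```text
[array([-1.11529818e-01,  2.74823722e-02,  1.42149701e+00, -4.44089210e-16,
        1.69261327e+00,  1.51270182e-01]), None]
0
 t3.22 jig [-0.0181  0.0013  0.2201] gap0.0880 ff0.0 F [-0.1 -0.5  0.2]
 t4.17 jig [-0.0176  0.0006  0.1409] gap0.0876 ff0.0 F [-0.4  0.  -0.3]
```

View pics/s1c.png

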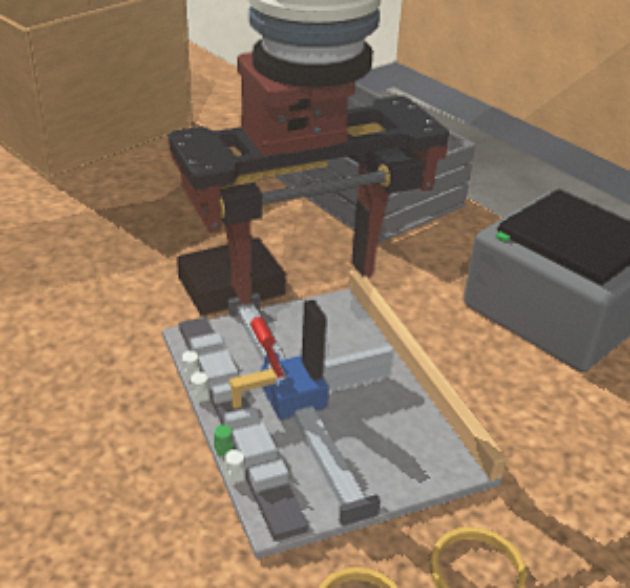

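The gripper is aligned with its fingers on either side of the red bar and black post: finger tips at (245,295) and (365,270), lever at (265,345), post at (313,340). I'll descend and squeeze.

```bash
python3 - <<'E'
from h import *
move_l(P(-.018,.0005,.079),.06);rep('down')
close();rep('closed');hold(.3);rep('held')
E
```

```text
down t5.38 jig [-0.0177  0.0006  0.0796] gap0.0882 ff0.0 F [ 0.4 -0.7  0.4]
closed t6.25 jig [-0.019   0.0007  0.08  ] gap0.0352 ff30.0 F [-7.1 -0.3  6.9]
held t6.55 jig [-0.019   0.0007  0.08  ] gap0.0354 ff30.0 F [-7.7 -0.6  6.5]
```

Fully squeezed (gap 35 mm, 30 N). I'll slide it slowly and ease off the small side load.

```bash
python3 - <<'E'
from h import *
move_l(P(-.0195,.0005,.079),.02);rep('ease')
move_l(P(-.0195,-.0252,.079),.015);hold(.3);rep('slid')
gripper_open();hold(.3);rep('open')
move_l(P(-.0185,-.0252,.16),.15);rep('up')
im=snap('top','t2');snap('side','s2')
a=cv2.imread('pics/s2.png')[185:325,270:445];cv2.imwrite('pics/s2c.png',cv2.resize(a,None,fx=4.2,fy=4.2,interpolation=cv2.INTER_CUBIC))
E
```

```text
ease t6.80 jig [-0.0191  0.0007  0.0799] gap0.0355 ff30.0 F [-0.7  1.8  5.9]
slid t8.97 jig [-0.0192 -0.0248  0.0799] gap0.0354 ff30.0 F [-0.2  2.2  6. ]
open t10.20 jig [-0.0195 -0.0252  0.079 ] gap0.0878 ff0.0 F [-0.  -1.1  0.1]
up t10.89 jig [-0.0188 -0.0252  0.1591] gap0.0881 ff0.0 F [-0.2  0.4 -1. ]
```

View pics/s2c.png

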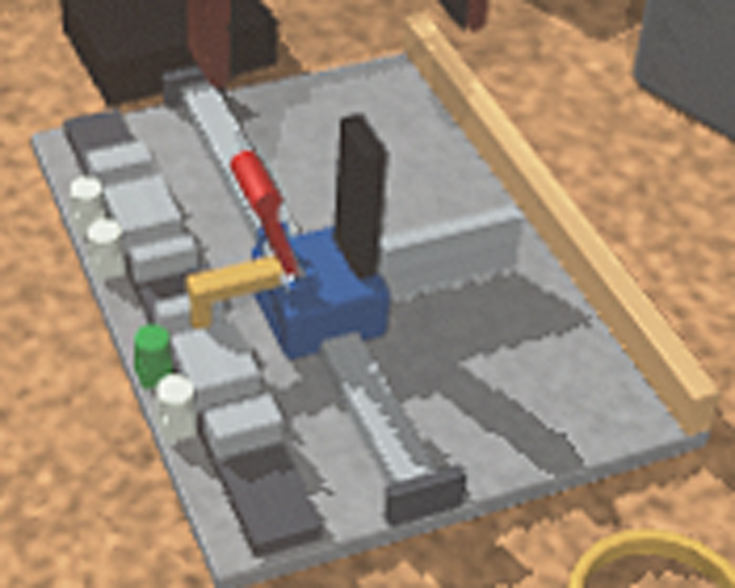

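The view shows the stop moved, and the brass tooth at (200,310) is sunk beside the strip piece. Bar and post are as far apart as at the start (about 95 px), so the tooth looks home. I'll check that with depth numbers while retreating.

```bash
python3 - <<'E'
from h import *
move_l(P(-.0185,-.0252,.25),.2)
im=snap('side','s3'); rep()
for d in (dict(np.load('pics/side0.npz')),im):
    for n in('red','brass','green'):
        f=d['frame'].astype(int);b,g,r=f[...,0],f[...,1],f[...,2]
        m={'red':(r>110)&(g<50)&(b<50),'brass':(r>150)&(g>110)&(b<90),'green':(g>90)&(r<60)&(b<90)}[n]
        m[:185]=0;m[300:]=0;m[:,:285]=0;m[:,345:]=0
        v,u=np.nonzero(m);w=np.array([world(d,a,c) for a,c in zip(u,v)])
        w=w[(w[:,2]>.01)&(w[:,2]<.11)]
        j=np.c_[(w[:,:2]-O)@X,(w[:,:2]-O)@Y,w[:,2]]
        if n=='red': j=j[j[:,2]>.085]
        print(n,len(j),np.median(j,0).round(4),np.percentile(j,[3,97],axis=0).round(4).tolist())
E
```

```text
t11.64 jig [-0.019  -0.0253  0.2477] gap0.0880 ff0.0 F [-0.1  0.3 -0.2]
red 14 [-0.0523 -0.01    0.0948] [[-0.0535, -0.0138, 0.0905], [-0.045, 0.0107, 0.0979]]
brass 27 [-0.0701 -0.0032  0.0468] [[-0.0737, -0.0051, 0.0259], [-0.0378, 0.0027, 0.049]]
green 5 [-0.0979 -0.0371  0.0171] [[-0.099, -0.0391, 0.0144], [-0.0873, -0.0286, 0.0257]]
red 8 [-0.0522 -0.0224  0.0944] [[-0.0539, -0.0398, 0.0908], [-0.0461, -0.0139, 0.0985]]
brass 39 [-0.0626 -0.0303  0.0449] [[-0.0744, -0.0315, 0.0208], [-0.0387, 0.0041, 0.0489]]
green 2 [-0.0919 -0.0358  0.0139] [[-0.0966, -0.0362, 0.012], [-0.0871, -0.0355, 0.0159]]
```

The bar's jig x (-0.052) and the pawl height (0.049) are the same as in the rest position, so the tooth is home in the notch. The stop is about 6 mm from the flag.

```bash
python3 -c "
from bench import *
print(job_done())"
```

```text
the job is handed in; nothing more can be done
None
```

The stop is set in the notch at the green flag, about 6 mm from the flag. The lever is let go, and the camera check puts it back at its rest position, so the tooth is home. The job is handed in at about 12 s of the 51 s; no verdict was returned.

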